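# Set the cheese mould under the press and run the wing screw down

## Task

Close up the cheese press using pushes of the fingertips only: first push the drip tray with its mould all the way in against the stop at the back of the press, then tighten the wing screw on top of the crossbeam (clockwise seen from above), pushing its wings round stroke by stroke, until its hub sits down on the brass bush and the plate presses the blue follower into the mould. Do not grip or pinch the wings, do not lift or tip the tray, and leave the other things on the worktop where they stand.

Things in the scene. Friction and masses are not known exactly. Their poses are not given: they have to be found in the camera images.
- press: Cheese press, fixed. Dark wooden board 240 x 204 mm, top at z = 26 mm; steel posts at y = +-84 mm carry a crossbeam (42 x 200 mm, z 128 to 148, dome nuts to 166 mm). Origin: on the worktop under the screw's axis, z up, open front at -x (board x -150 to +90 mm). Rails 12 mm high leave a lane 129 mm wide along x for the tray; the back stop's face is at x = +75.5 mm.
- drip_tray: Loose steel drip tray, 170 x 124 mm, 12 mm walls, 0.7 kg, in one piece with a round white mould (102 mm wide, rim 69 mm up) whose blue sprung follower (85 mm wide) stands 5.5 mm proud. Origin: underside, below the mould's axis; axes as the press's; back wall at x = +75, front lip at -96 mm. Its x in the press's frame is about 0 when fully home, -40 to -65 mm at the start.
- tray_lip (a point): Middle of the outer face of the tray's front lip (upright steel strip 122 mm wide, 27 mm high, rolled top edge), 15 mm above the tray's underside, 41 mm above the worktop. Pushed here along the press's +x the tray slides in with a few newtons.
- press_plate: Round steel pressing plate, 80 mm wide, 10 mm thick, under the crossbeam on the screw's end; origin at the middle of its underside. Sinks 8 mm a turn of the screw, does not turn. It starts 2 to 7 mm above the follower's height; screwed down first, it would bar the mould's way.
- wing_screw (a joint): Wing screw's angle, rad: grows turning clockwise seen from above (tightening); starts at 0.3 to 3.8; 8.2 is fully down, hub seated on the crossbeam's brass bush (hard stop). It sinks 8 mm a turn, needs 1.5 to 3 N at mid-wing, a little more once the plate presses, and stays where it is left.
- wing_hub (a point): Point on the wing screw's vertical axis at half the wings' height: z = 177 mm at joint 0, 167 mm fully down (crossbeam's top 19 mm below it then). Round aluminium hub 27 mm wide, top 16 mm above this point; two opposite upright wings, 7 mm thick, reach 50 mm from the axis and from 13 mm below to 13 mm above this point.
- wing_mid (a point): Middle of one of the two wings, 30 mm from the screw's axis, at half the wing's height; the other wing is straight across the axis. Nothing stands in the circle of the wings.
- tea_tin: Bystander: black square tea tin, 68 mm wide, 124 high; origin at the middle of its underside. To be left alone.
- jam_jar_red: Bystander: jam jar with a red lid, 65 mm wide, 86 high; origin at the middle of its underside. To be left alone.
- spice_jar: Bystander: spice jar with a green cap, 46 mm wide, 106 high; origin at the middle of its underside. To be left alone.
- canister: Bystander: cream canister with dark stripes and a lid with a red knob, 125 mm wide, 171 high; origin at the middle of its underside. To be left alone.
- coffee_grinder: Bystander: small grinder, black top on a white foot, 66 mm wide, 125 high; origin at the middle of its underside. To be left alone.
- spoon: Bystander: steel teaspoon lying flat, 134 x 27 x 12 mm; origin at the middle of its underside. To be left alone.

How it is judged:
By the outcome, as a careful person would: the job done as asked, in the order asked, and still so for the second after the job is handed in, with the robot touching nothing.
It also fails if it takes over 58 s, if anything falls off the work surface, if the arm or the gripper's body presses on something with over 40 N, if the wrist force passes 120 N, or if a joint passes its speed limit or range.

## Robot

A 6-joint arm with a two-finger parallel gripper is mounted at the origin on a cart in front of the work surface, level with it; the furniture and walls round the work are solid. World frame = base frame: x ahead of the robot, y to its left, z up, the work surface at z = 0. Lengths are in mm, angles in degrees, forces in N, time in s.
With the tool pointing down it reaches from about 300 to 850 mm from the base axis. Payload 4.2 kg.
Tool frame: the origin (TCP) lies at the very end of the fingers, on their centre line; the grasp point (between the pads) lies 19 mm behind it (env.grasp_offset is the distance from the TCP to the grasp point, in mm); z points along the fingers, y is the line along which they close (so a half turn about z gives the same grasp; the last joint's range is limited). The gripper opens to 91 mm and grips with 3 to 60 N. Pads are 32 mm wide; open, the fingers measure 118 mm over their backs; the gripper's body (76 mm by 178 mm) begins 60 mm behind the grasp point.
Start: joints at [-66.921, 18.312, 89.639, -0, 72.044, -1.146], TCP at [235.936, -524.383, 213.976] pointing down, gripper open.
Joint ranges: [-177.97, 177.97], [-48.28, 115.42], [12.27, 149.76], [-77.06, 257.06], [2.81, 150.46], [-146.56, 146.56]. Speed limits (degrees/s): [147.25, 147.25, 180, 180, 180, 180].

## Interface

Orientations are given as [roll, pitch, yaw] about the fixed x, y, z axes, in that order (R = Rz(yaw) Ry(pitch) Rx(roll)).
In Python, from workcell import env, eyes gives the robot as it stands.
- The arm moves only by the tool send_rows, never from a script. Its arguments are lists of equal length, an entry for each row: "grip": the opening, from -1 (shut) to 1 (fully open), so that 0 is half open; "xyz": the shift along the world's x, y, z in m, a list of three; "yaw": the turn about the world's z in degrees. A call has 1 to 8 rows; each row is the pose to reach, as a shift and turn from the pose commanded when the call began; what a row does not reach only later rows make up. A row lasts 1/12 s, in which the tool goes at most 41.7 mm and 7.16 degrees, less where a joint would pass 70% of its speed; a pose out of reach is approached as far as the arm can. A call with a gripper value outside its range is refused whole. The fingers move at their own pace and stop on an object; "grip_force" is the grip in N (left out, the last holds). Time passes only in rows, so rows that repeat a pose let the fingers close. It gives the time, the measured TCP pose, the force, the opening and the grip force at its end, in the units of the state.
- env.state(): the state, without advancing time (a new reading comes with each control period).
- eyes.grab_frame(name): name is "side" or "top" or "wrist"; returns a dict with "frame" (480x640x3 uint8, red, green, blue), "fx", "fy", "cx", "cy" (pixels), "pose" (4x4, takes a point from camera to world coordinates). Camera axes: x right, y down, z forward; pixel columns grow to the right and rows downward; lengths in mm; the calibration is good to about 2 mm. A picture is of the moment at which its call begins. There is no depth.
- env.job_done(): hands the job in; it is judged then, once.
The state is a dict: "time_s": time; "qpos": joint angles; "qvel": joint speeds; "effort": joint torques, N m; "ee_pos": TCP position; "ee_rot": TCP orientation; "force": force on the tool from outside, world axes, zero at the start; "torque": the same for the moment, N m; "gripper_width": finger opening in mm; "gripper_force": force on a finger pad.
Only numpy, scipy, OpenCV 4.12 (cv2) and the standard library are available. Lean on these libraries where they do the work, as an engineer would, in place of code of your own. Each camera call takes 0.05 s, during which the arm holds its last target. There are 200 camera calls.

## Working session

There is one attempt and no reset: what is moved stays moved. The work goes in short steps, Python scripts to look and compute and a tool call to move; the robot and the scene stay as the last step left them, time stands still between calls to the robot, and variables do not carry over. Pictures are saved under pics/ and viewed, at most 10 in all, crops included, and the job is handed in when it is done.

Besides the shell and the picture viewer there is one more tool, called after "Request:" as name(argument=value, ...) on one line, values as JSON. send_rows: Moves the arm, as the interface text tells. Its arguments: {"type":"object","properties":{"grip":{"type":"array"},"xyz":{"type":"array"},"yaw":{"type":"array"},"grip_force":{"type":"number"}},"required":["grip","xyz","yaw"]}

```bash
mkdir -p pics
cat > h.py <<'E'
import numpy as np, cv2
from workcell import env, eyes
def grab(n,fn=None):
    f=eyes.grab_frame(n)
    if fn: cv2.imwrite('pics/'+fn,f['frame'][:,:,::-1])
    return f
def ray(f,u,v,z):
    P=np.array(f['pose']); d=P[:3,:3]@np.array([(u-f['cx'])/f['fx'],(v-f['cy'])/f['fy'],1]); o=P[:3,3]
    return o+d*(z-o[2])/d[2]
def proj(f,p):
    P=np.array(f['pose']); c=P[:3,:3].T@(np.array(p)-P[:3,3]); return f['fx']*c[0]/c[2]+f['cx'],f['fy']*c[1]/c[2]+f['cy']
E
python3 - <<'E'
from h import *
for n in('top','side'):
    f=grab(n,n+'0.png'); print(n,np.round(f['pose'],2).tolist(),f['fx'],f['cx'],f['cy'])
print(env.state())
E
```

```text
top [[0.37, -0.73, 0.58, -524.61], [-0.93, -0.29, 0.22, -363.02], [0.01, -0.62, -0.79, 1597.87], [0.0, 0.0, 0.0, 1.0]] 572.297100024578 325.9323224530166 243.86190624221857
side [[0.96, -0.11, 0.25, 157.35], [-0.27, -0.48, 0.83, -1343.1], [0.02, -0.87, -0.49, 952.3], [0.0, 0.0, 0.0, 1.0]] 579.0294039310844 316.0719723278565 234.62976262447873
{'time_s': 0.1, 'qpos': array([-6.69196370e+01,  1.83497594e+01,  8.96985344e+01,  6.60867569e-05,
        7.20436530e+01, -1.14554611e+00]), 'qvel': array([-0.0102594 , -0.12506656, -0.05697466, -0.05902356, -0.04704915,
        0.09379417]), 'effort': array([-1.73571988e-05, -4.13332164e+01, -2.32509184e+01,  7.29207206e-02,
        4.21745866e-02, -5.99958594e-05]), 'ee_pos': array([ 235.77456576, -523.95508239,  213.1924656 ]), 'ee_rot': array([-1.79908073e+02, -1.90104182e-03,  2.42258871e+01]), 'force': array([-0.43715366, -0.64526782,  0.44575585]), 'torque': array([0.0189066 , 0.04929678, 0.00973937]), 'gripper_force': 0.0, 'gripper_width': 91.56078988789588}
```

View pics/top0.png

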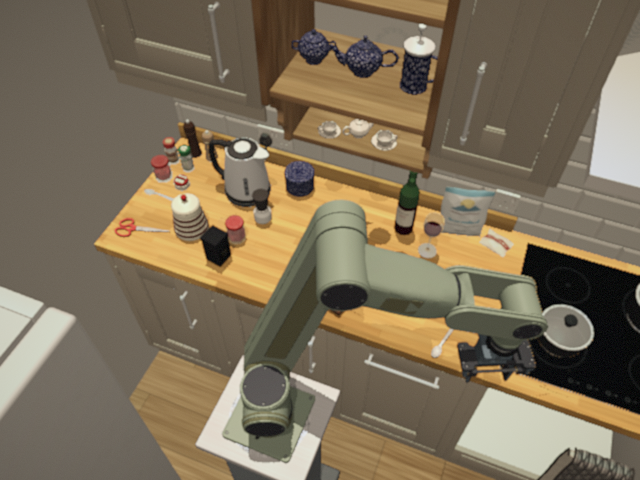

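View pics/side0.png

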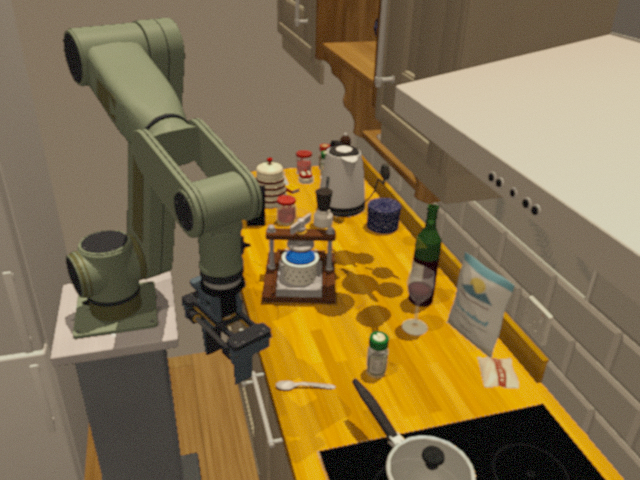

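The side view shows the press at about (300,265), its open front towards the camera (world -y). The arm hides it in the top view. I'll enlarge the crop.

Run:
```python
from h import *
im=cv2.imread('pics/side0.png')[200:310,250:350]
cv2.imwrite('pics/c0.png',cv2.resize(im,None,fx=5.4,fy=5.4,interpolation=cv2.INTER_CUBIC))
f=grab('side')
for p in[(265,298),(337,301),(272,262)]: print(p,ray(f,*p,26).round())
print(ray(f,300,232,148).round())
print(ray(f,298,257,69+26+5).round())
```

```text
(265, 298) [391. -79.  26.]
(337, 301) [ 577. -139.   26.]
(272, 262) [447.  95.  26.]
[519.  43. 148.]
[500. -11. 100.]
```

View pics/c0.png

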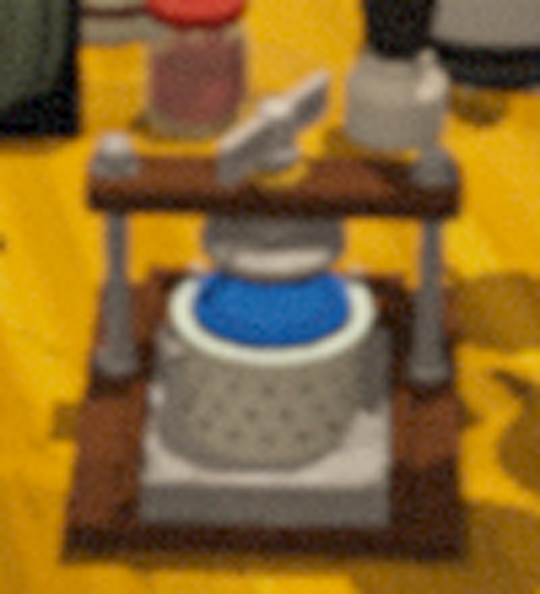

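The crop shows the dome nuts at (115,140) and (435,145), the board's front top corners at (72,530) and (462,530), the lip from (140,500) to (388,500), and a wing running from (235,165) to (325,85). I'll fit the press pose from these.

Run:
```python
from h import *
f=grab('side')
C=lambda a,b:(250+a/5.4,200+b/5.4)
pts=[((115,143),160,(0,84)),((435,148),160,(0,-84)),((72,533),26,(-150,102)),((462,533),26,(-150,-102)),((115,368),28,(0,84)),((430,376),28,(0,-84))]
W=np.array([ray(f,*C(*c),z)[:2] for c,z,_ in pts]);M=np.array([m for *_,m in pts],float)
print(W.round())
w0=W.mean(0);m0=M.mean(0);H=((M-m0)[:,0]+1j*(M-m0)[:,1]).conj()@((W-w0)[:,0]+1j*(W-w0)[:,1])
a=np.angle(H);R=np.array([[np.cos(a),-np.sin(a)],[np.sin(a),np.cos(a)]]);o=w0-R@m0
print('yaw',np.degrees(a),'o',o.round(1)); print('res',(W-(M@R.T+o)).round(1).tolist())
loc=lambda c,z:(R.T@(ray(f,*C(*c),z)[:2]-o)).round(1)
print('lip top',loc((140,482),53),loc((388,482),53),'lip bottom',loc((142,522),27),loc((388,522),27),'rim',loc((272,362),95),loc((272,310),100))
print('hub',loc((272,125),172),'wing',loc((240,150),172),loc((318,90),172))
```

```text
[[ 442.   72.]
 [ 604.   29.]
 [ 386.  -81.]
 [ 576. -128.]
 [ 438.   60.]
 [ 602.   12.]]
yaw 75.05387252296947 o [520.9  42.2]
res [[2.2, 8.0], [2.3, 8.0], [2.5, -4.8], [-4.4, 1.5], [-2.2, -4.3], [-0.4, -8.5]]
lip top [-147.4   64.4] [-144.6  -59.4] lip bottom [-145.2   63.7] [-142.5  -60.2] rim [-100.6   -0.4] [-58.8   0.1]
hub [8.7 1.7] wing [-18.9  17.9] [ 48.9 -22.4]
```

Request:
send_rows(grip=[0, 0, 0, 0, 0, 0, 0, 0], xyz=[[0.02, 0.03, 0], [0.04, 0.06, 0], [0.06, 0.095, 0], [0.08, 0.125, 0], [0.1, 0.155, 0], [0.12, 0.19, 0], [0.14, 0.22, 0], [0.16, 0.25, 0]], yaw=[6, 12, 18, 25, 31, 38, 44, 51])

```text
time_s: 0.87
ee_pos: [396.4, -272.6, 214.0]
ee_rot: [180.0, -0.0, 75.5]
force: [0.0, -1.7, -1.6]
gripper_width: 45.7
gripper_force: 0.0
```

Request:
send_rows(grip=[0, 0, 0, 0, 0], xyz=[[0.02, 0.03, 0], [0.04, 0.06, 0], [0.06, 0.09, 0], [0.07, 0.11, 0], [0.07, 0.11, 0]], yaw=[0, 0, 0, 0, 0])

```text
time_s: 1.28
ee_pos: [467.5, -161.0, 213.8]
ee_rot: [180.0, -0.1, 75.5]
force: [0.1, -0.3, 0.2]
gripper_width: 45.4
gripper_force: 0.0
```

Run:
```python
from h import *
for n in('top','wrist'): grab(n,n+'1.png')
s=env.state();print(s['time_s'],s['ee_pos'],s['ee_rot'],s['gripper_width'])
a=cv2.imread('pics/top1.png')[150:330,200:420];cv2.imwrite('pics/m.png',np.hstack([cv2.resize(cv2.imread('pics/wrist1.png'),(400,300)),cv2.resize(a,(367,300))]))
```

```text
1.3833 [ 465.91932458 -163.94233657  213.74783088] [-1.79968117e+02  3.27386124e-02  7.53491458e+01] 45.55510217640118
```

View pics/m.png

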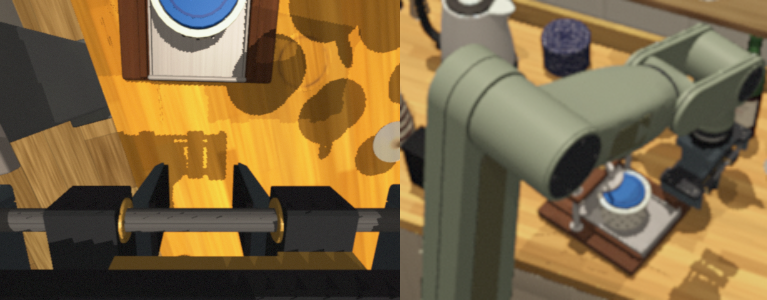

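Wrist view (scaled by 1.6): the board's front edge runs from about (123,80) to (271,83) and the tray from 148 to 248. The fingers line up well with it. Next I'll refine from the wrist picture.

Run:
```python
from h import *
f=grab('wrist'); im=f['frame'].astype(int)
P=lambda u,v,z:ray(f,u*1.6,v*1.6,z)[:2]
a,b=P(123,79,26),P(271,82,26); d=a-b
print('corners',a.round(),b.round(),np.hypot(*d),'yaw',np.degrees(np.arctan2(-d[0],d[1])))
l,r=P(148,76,53),P(248,77,53); print('lip top',l.round(),r.round(),np.hypot(*(l-r)))
hs=cv2.cvtColor(f['frame'],cv2.COLOR_RGB2HSV)
for z in(26,): 
    x=np.array([.966,-.259])
    yw=np.radians(75); ex=np.array([np.cos(yw),np.sin(yw)]); print('origin',((a+b)/2+150*ex).round(1))
print(f['pose'].round(2).tolist())
```

```text
corners [382. -69.] [ 574. -123.] 199.59635675834832 yaw 74.18349263966124
lip top [421. -75.] [ 541. -108.] 124.14175145877007
origin [517.1  48.7]
[[0.97, -0.24, -0.07, 486.07], [-0.25, -0.93, -0.27, -87.32], [-0.0, 0.28, -0.96, 383.43], [0.0, 0.0, 0.0, 1.0]]
```

Request:
send_rows(grip=[0, 0, 0, 0, 0, 0, 0], xyz=[[-0.004, 0, -0.035], [-0.004, 0, -0.07], [-0.004, 0, -0.105], [-0.004, 0, -0.14], [-0.004, 0, -0.165], [-0.004, 0, -0.176], [-0.004, 0, -0.176]], yaw=[0, 0, 0, 0, 0, 0, 0])

```text
time_s: 2.02
ee_pos: [459.1, -164.9, 35.3]
ee_rot: [-179.6, -0.0, 75.1]
force: [0.3, 0.3, -0.4]
gripper_width: 45.6
gripper_force: 0.0
```

Request:
send_rows(grip=[0, 0, 0, 0, 0, 0, 0, 0], xyz=[[0.003, 0.01, 0], [0.006, 0.02, 0], [0.008, 0.03, 0], [0.01, 0.037, 0], [0.012, 0.044, 0], [0.014, 0.05, 0], [0.016, 0.057, 0], [0.018, 0.063, 0]], yaw=[0, 0, 0, 0, 0, 0, 0, 0])

```text
time_s: 2.68
ee_pos: [480.4, -101.9, 38.5]
ee_rot: [179.9, 0.1, 75.3]
force: [-1.7, -6.8, 3.0]
gripper_width: 45.7
gripper_force: 3.5
```

Request:
send_rows(grip=[0, 0, 0, 0, 0, 0, 0, 0], xyz=[[0.001, 0.004, 0], [0.002, 0.008, 0], [0.003, 0.011, 0], [0.004, 0.014, 0], [0.005, 0.017, 0], [0.006, 0.02, 0], [0.006, 0.022, 0], [0.006, 0.022, 0]], yaw=[0, 0, 0, 0, 0, 0, 0, 0])

```text
time_s: 3.35
ee_pos: [486.5, -79.9, 38.5]
ee_rot: [179.9, 0.1, 75.3]
force: [-0.3, -5.4, 2.0]
gripper_width: 46.0
gripper_force: 2.3
```

Request:
send_rows(grip=[0, 0, 0, 0, 0, 0], xyz=[[0.001, 0.003, 0], [0.001, 0.005, 0], [0.002, 0.008, 0], [0.003, 0.01, 0], [0.003, 0.012, 0], [0.003, 0.012, 0]], yaw=[0, 0, 0, 0, 0, 0])

```text
time_s: 3.85
ee_pos: [489.6, -68.0, 38.5]
ee_rot: [179.9, 0.1, 75.3]
force: [-0.7, -4.8, 1.8]
gripper_width: 45.6
gripper_force: 2.5
```

Request:
send_rows(grip=[0, 0, 0, 0], xyz=[[0, 0.002, 0], [0.001, 0.003, 0], [0.001, 0.004, 0], [0.001, 0.004, 0]], yaw=[0, 0, 0, 0])

```text
time_s: 4.18
ee_pos: [490.5, -64.4, 38.5]
ee_rot: [179.9, 0.1, 75.3]
force: [-1.1, -6.0, 2.5]
gripper_width: 45.8
gripper_force: 3.1
```

Request:
send_rows(grip=[0, 0, 0, 0], xyz=[[0, 0.002, 0], [0.001, 0.003, 0], [0.001, 0.004, 0], [0.001, 0.004, 0]], yaw=[0, 0, 0, 0])

```text
time_s: 4.52
ee_pos: [490.4, -63.0, 38.6]
ee_rot: [179.9, 0.4, 75.4]
force: [-4.3, -18.4, 4.7]
gripper_width: 45.4
gripper_force: 9.3
```

Request:
send_rows(grip=[0, 0, 0, 0], xyz=[[0, 0.001, 0], [0.001, 0.002, 0], [0.001, 0.003, 0], [0.001, 0.003, 0]], yaw=[0, 0, 0, 0])

```text
time_s: 4.85
ee_pos: [490.1, -62.6, 38.7]
ee_rot: [-180.0, 0.7, 75.5]
force: [-7.6, -30.3, 6.9]
gripper_width: 45.6
gripper_force: 15.3
```

The tray is home: the force rose to 30 N with no more travel. I'll back off, lift, close the fingers and look at the screw.

Request:
send_rows(grip=[0, 0, 0, 0, -1, -1, -1, -1], xyz=[[-0.004, -0.014, 0], [-0.011, -0.04, 0], [-0.018, -0.07, 0.02], [-0.018, -0.07, 0.06], [-0.018, -0.07, 0.1], [-0.018, -0.07, 0.14], [-0.018, -0.07, 0.18], [-0.018, -0.07, 0.215]], yaw=[0, 0, 0, 0, 0, 0, 0, 0])

```text
time_s: 5.52
ee_pos: [474.0, -126.0, 256.0]
ee_rot: [179.9, -0.0, 75.2]
force: [0.1, -0.1, 0.2]
gripper_width: 21.7
gripper_force: 0.0
```

Request:
send_rows(grip=[-1, -1, -1, -1, -1, -1], xyz=[[0.009, 0.033, 0], [0.018, 0.068, 0], [0.026, 0.1, 0], [0.034, 0.13, 0], [0.034, 0.13, 0], [0.034, 0.13, 0]], yaw=[0, 0, 0, 0, 0, 0])

```text
time_s: 6.02
ee_pos: [507.9, 5.2, 252.8]
ee_rot: [-180.0, 0.0, 75.4]
force: [0.7, -0.5, -1.1]
gripper_width: 0.3
gripper_force: 0.0
```

Run:
```python
from h import *
grab('side','side2.png');grab('wrist','wrist2.png')
s=env.state();print(s['time_s'],s['ee_pos'],s['ee_rot'],s['gripper_width'])
a=cv2.imread('pics/side2.png')[200:320,250:350];cv2.imwrite('pics/m2.png',np.hstack([cv2.resize(cv2.imread('pics/wrist2.png'),(480,360)),cv2.resize(a,(300,360))]))
```

```text
6.1167 [507.63317033   3.46124367 252.88734208] [-1.79985963e+02  3.57687065e-02  7.52454038e+01] 0.2624965851237075
```

View pics/m2.png

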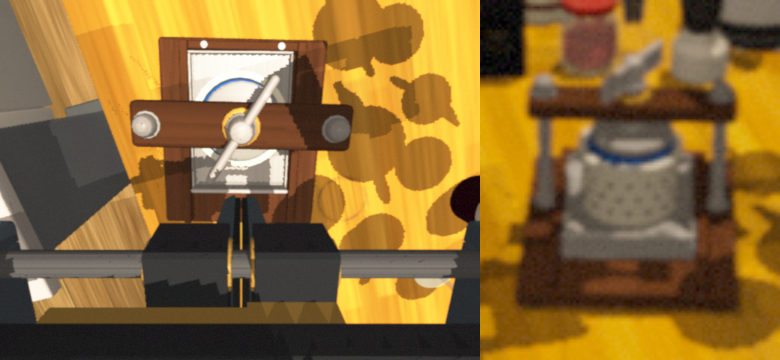

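Wrist view (scale 4/3): the tray is fully back, the hub is at (241,128), the wing tips are at (277,77) and (212,179), and the nuts are at (146,124) and (336,129). I'll compute the angles from these.

Run:
```python
from h import *
f=grab('wrist'); k=4/3
P=lambda u,v,z:ray(f,u*k,v*k,z)[:2]
n1,n2=P(146,124,163),P(336,129,163); print('nuts',n1,n2,np.hypot(*(n1-n2)),'mid',(n1+n2)/2,'yaw',np.degrees(np.arctan2(-(n1-n2)[0],(n1-n2)[1])))
for z in(170,176,186): print(z,'hub',P(241,128,z).round(1),'tips',P(277,77,z).round(1),P(212,179,z).round(1),np.hypot(*(P(277,77,z)-P(212,179,z))))
d=P(277,77,185)-P(212,179,185); print('dir',np.degrees(np.arctan2(d[1],d[0])))
print([tuple(np.round(np.array(proj(f,[*( (n1+n2)/2),z]))/k)) for z in(150,170,190)])
```

```text
nuts [443.38385196  71.46562795] [596.22802379  26.80302676] 159.23595324752046 mid [519.80593787  49.13432736] yaw 73.71110744096926
170 hub [519.6  48.8] tips [556.9  80. ] [484.5  13.1] 98.52910200146451
176 hub [519.8  49.6] tips [556.2  80. ] [485.5  14.7] 96.18812628837242
186 hub [520.1  50.8] tips [555.  80.] [487.2  17.4] 92.28650009988566
dir 42.736029814292564
[(np.float64(241.0), np.float64(125.0)), (np.float64(241.0), np.float64(128.0)), (np.float64(241.0), np.float64(131.0))]
```

Request:
send_rows(grip=[-1, -1, -1, -1, -1, -1], xyz=[[0.009, 0.005, 0], [0.017, 0.009, -0.02], [0.017, 0.009, -0.05], [0.017, 0.009, -0.075], [0.017, 0.009, -0.092], [0.017, 0.009, -0.092]], yaw=[0, 0, 0, 0, 0, 0])

```text
time_s: 6.67
ee_pos: [522.8, 12.0, 157.3]
ee_rot: [-179.6, 0.1, 75.1]
force: [-0.6, 0.5, 0.3]
gripper_width: 0.2
gripper_force: 0.0
```

Run:
```python
import numpy as np
p=lambda a:np.array([36*np.cos(np.radians(a)),36*np.sin(np.radians(a))])
# 5 deg rows, 40 deg calls, from 278 downward; shifts in mm
for c in range(9):
    s=278-40*c; print(s,[[int(round(v)) for v in p(s-5*k)-p(s)] for k in range(1,9)])
```

```text
278 [[-3, 0], [-6, 0], [-9, 0], [-12, 0], [-16, 1], [-18, 2], [-21, 4], [-24, 5]]
238 [[-3, 2], [-5, 4], [-7, 6], [-9, 8], [-11, 11], [-13, 14], [-14, 16], [-15, 19]]
198 [[-1, 3], [-1, 6], [-2, 9], [-2, 12], [-1, 16], [-1, 19], [0, 22], [1, 25]]
158 [[1, 3], [3, 6], [5, 8], [7, 11], [9, 13], [11, 15], [14, 17], [16, 18]]
118 [[3, 1], [6, 2], [9, 3], [12, 4], [15, 4], [18, 4], [21, 4], [24, 3]]
78 [[3, -1], [6, -2], [9, -3], [12, -5], [14, -6], [17, -8], [19, -11], [21, -13]]
38 [[2, -3], [3, -5], [5, -8], [6, -11], [7, -14], [7, -17], [8, -20], [8, -23]]
-2 [[0, -3], [-1, -6], [-2, -9], [-3, -12], [-4, -15], [-5, -18], [-7, -20], [-9, -23]]
-42 [[-2, -2], [-5, -4], [-7, -6], [-10, -8], [-13, -9], [-16, -10], [-19, -11], [-22, -12]]
```

Request:
send_rows(grip=[-1, -1, -1, -1, -1, -1, -1, -1], xyz=[[-0.003, 0, 0], [-0.006, 0, 0], [-0.009, 0, 0], [-0.012, 0, 0], [-0.016, 0.001, 0], [-0.018, 0.002, 0], [-0.021, 0.004, 0], [-0.024, 0.005, 0]], yaw=[0, 0, 0, 0, 0, 0, 0, 0])

```text
time_s: 7.33
ee_pos: [501.0, 17.7, 161.4]
ee_rot: [179.9, 0.0, 75.2]
force: [1.6, -1.8, -0.3]
gripper_width: 0.6
gripper_force: 0.9
```

Request:
send_rows(grip=[-1, -1, -1, -1, -1, -1, -1, -1], xyz=[[-0.003, 0.002, 0], [-0.005, 0.004, 0], [-0.007, 0.006, 0], [-0.009, 0.008, 0], [-0.011, 0.011, 0], [-0.013, 0.014, 0], [-0.014, 0.016, 0], [-0.015, 0.019, 0]], yaw=[0, 0, 0, 0, 0, 0, 0, 0])

```text
time_s: 8.0
ee_pos: [485.7, 36.6, 160.9]
ee_rot: [-180.0, 0.0, 75.2]
force: [0.6, -3.2, 1.0]
gripper_width: -0.0
gripper_force: 1.2
```

Request:
send_rows(grip=[-1, -1, -1, -1, -1, -1, -1, -1], xyz=[[-0.001, 0.003, 0], [-0.001, 0.006, 0], [-0.002, 0.009, 0], [-0.002, 0.012, 0], [-0.001, 0.016, 0], [-0.001, 0.019, 0], [0, 0.022, 0], [0.001, 0.025, 0]], yaw=[0, 0, 0, 0, 0, 0, 0, 0])

```text
time_s: 8.67
ee_pos: [486.8, 62.1, 160.9]
ee_rot: [-180.0, 0.0, 75.2]
force: [-1.8, -1.4, -0.5]
gripper_width: 0.4
gripper_force: 0.7
```

Request:
send_rows(grip=[-1, -1, -1, -1, -1, -1, -1, -1], xyz=[[0.001, 0.003, 0], [0.003, 0.006, 0], [0.005, 0.008, 0], [0.007, 0.011, 0], [0.009, 0.013, 0], [0.011, 0.015, 0], [0.014, 0.017, 0], [0.016, 0.018, 0]], yaw=[0, 0, 0, 0, 0, 0, 0, 0])

```text
time_s: 9.33
ee_pos: [503.3, 80.0, 161.0]
ee_rot: [180.0, -0.0, 75.2]
force: [-0.8, 0.1, -0.7]
gripper_width: 0.4
gripper_force: 0.5
```

Request:
send_rows(grip=[-1, -1, -1, -1, -1, -1, -1, -1], xyz=[[0.003, 0.001, 0], [0.006, 0.002, 0], [0.009, 0.003, 0], [0.012, 0.004, 0], [0.015, 0.004, 0], [0.018, 0.004, 0], [0.021, 0.004, 0], [0.024, 0.003, 0]], yaw=[0, 0, 0, 0, 0, 0, 0, 0])

```text
time_s: 10.0
ee_pos: [526.8, 82.9, 160.7]
ee_rot: [-179.9, -0.0, 75.2]
force: [-2.7, 0.2, -0.8]
gripper_width: 0.6
gripper_force: 1.4
```

Request:
send_rows(grip=[-1, -1, -1, -1, -1, -1, -1, -1], xyz=[[0.003, -0.001, 0], [0.006, -0.002, 0], [0.009, -0.003, 0], [0.012, -0.005, 0], [0.014, -0.006, 0], [0.017, -0.008, 0], [0.019, -0.011, 0], [0.021, -0.013, 0]], yaw=[0, 0, 0, 0, 0, 0, 0, 0])

```text
time_s: 10.67
ee_pos: [548.5, 69.3, 161.1]
ee_rot: [179.9, -0.0, 75.2]
force: [-0.9, 1.5, -0.8]
gripper_width: 0.6
gripper_force: 0.9
```

Request:
send_rows(grip=[-1, -1, -1, -1, -1, -1, -1, -1], xyz=[[0.002, -0.003, 0], [0.003, -0.005, 0], [0.005, -0.008, 0], [0.006, -0.011, 0], [0.007, -0.014, 0], [0.007, -0.017, 0], [0.008, -0.02, 0], [0.008, -0.023, 0]], yaw=[0, 0, 0, 0, 0, 0, 0, 0])

```text
time_s: 11.33
ee_pos: [556.4, 47.9, 161.1]
ee_rot: [180.0, -0.2, 75.1]
force: [0.4, 13.8, -0.2]
gripper_width: 0.4
gripper_force: 5.3
```

Run:
```python
from h import *
grab('side','side3.png');grab('wrist','wrist3.png')
s=env.state();print(s['time_s'],s['ee_pos'],s['force'])
a=cv2.imread('pics/side3.png')[200:320,250:350];cv2.imwrite('pics/m3.png',np.hstack([cv2.resize(cv2.imread('pics/wrist3.png'),(480,360)),cv2.resize(a,(300,360))]))
```

```text
11.4333 [556.45674287  48.1900672  161.16175341] [ 0.73071112  8.59555627 -0.66871304]
```

View pics/m3.png

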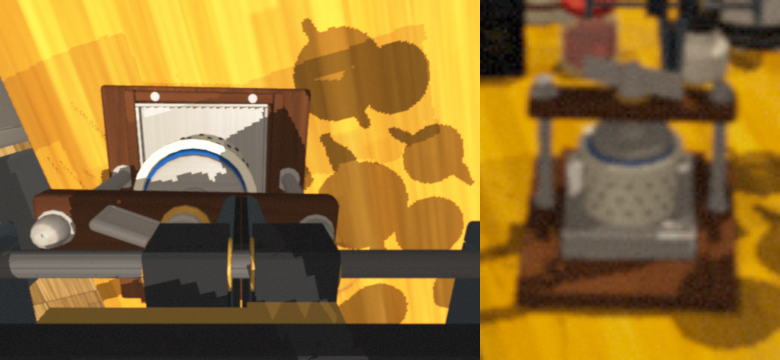

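The plate has come down onto the follower and the wing's free end points left-front. The force has risen to about 9 N, so I'll go on in small steps.

Request:
send_rows(grip=[-1, -1, -1, -1, -1], xyz=[[0, -0.001, 0], [0, -0.002, 0], [0, -0.003, 0], [0, -0.004, 0], [0, -0.004, 0]], yaw=[0, 0, 0, 0, 0])

```text
time_s: 11.85
ee_pos: [556.4, 47.7, 161.2]
ee_rot: [-179.9, -0.6, 75.1]
force: [-0.3, 16.8, -1.2]
gripper_width: 0.3
gripper_force: 7.2
```

Request:
send_rows(grip=[-1, -1, -1, -1, -1, -1, -1, -1], xyz=[[0, 0.01, 0], [0, 0.02, 0.005], [0, 0.02, 0.04], [0, 0.02, 0.07], [-0.02, -0.01, 0.092], [-0.035, -0.03, 0.092], [-0.048, -0.039, 0.092], [-0.048, -0.039, 0.092]], yaw=[0, 0, 0, 0, 0, 0, 0, 0])

```text
time_s: 12.52
ee_pos: [506.0, 1.3, 254.3]
ee_rot: [179.9, 0.1, 75.1]
force: [0.2, -0.2, -1.0]
gripper_width: 0.5
gripper_force: 0.0
```

Run:
```python
from h import *
grab('side','side4.png');grab('wrist','wrist4.png')
s=env.state();print(s['time_s'],s['ee_pos'],s['force'])
a=cv2.imread('pics/side4.png')[200:310,260:350];b=cv2.imread('pics/wrist4.png')[100:270,150:490]
cv2.imwrite('pics/m4.png',np.hstack([cv2.resize(b,(520,260*1),interpolation=cv2.INTER_CUBIC),cv2.resize(a,(213,260),interpolation=cv2.INTER_CUBIC)]))
```

```text
12.6167 [508.14285146   3.08868324 253.58726068] [-0.0734972 -0.0648722  0.4064191]
```

View pics/m4.png

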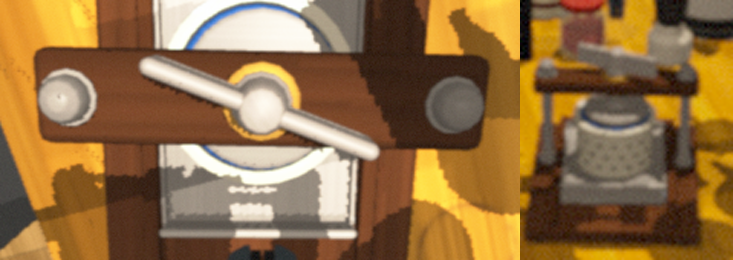

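The screw has turned about 264°; its wings now run from (140,62) to (380,153), against the hub at (263,105). I'll test seating with a mid-wing push on the left wing from the front.

Request:
send_rows(grip=[-1, -1, -1, -1, -1, -1, -1], xyz=[[-0.018, 0.011, 0], [-0.036, 0.022, 0], [-0.036, 0.022, -0.03], [-0.036, 0.022, -0.06], [-0.036, 0.022, -0.085], [-0.036, 0.022, -0.09], [-0.036, 0.022, -0.09]], yaw=[0, 0, 0, 0, 0, 0, 0])

```text
time_s: 13.2
ee_pos: [471.5, 26.0, 161.5]
ee_rot: [-179.8, 0.1, 75.3]
force: [0.8, 0.1, -0.4]
gripper_width: 0.4
gripper_force: 0.0
```

Request:
send_rows(grip=[-1, -1, -1, -1, -1, -1, -1], xyz=[[0.002, 0.006, 0], [0.003, 0.012, 0], [0.004, 0.017, 0], [0.006, 0.021, 0], [0.007, 0.024, 0], [0.007, 0.027, 0], [0.007, 0.028, 0]], yaw=[0, 0, 0, 0, 0, 0, 0])

```text
time_s: 13.78
ee_pos: [479.2, 49.0, 164.1]
ee_rot: [179.8, 0.6, 75.4]
force: [-1.3, -19.0, 4.9]
gripper_width: 0.3
gripper_force: 8.1
```

Request:
send_rows(grip=[-1, -1, -1, -1, -1], xyz=[[0, 0.001, 0], [0.001, 0.002, 0], [0.001, 0.003, 0], [0.001, 0.004, 0], [0.001, 0.004, 0]], yaw=[0, 0, 0, 0, 0])

```text
time_s: 14.2
ee_pos: [479.4, 49.4, 164.1]
ee_rot: [179.8, 1.0, 75.4]
force: [-3.8, -26.9, 7.2]
gripper_width: 0.4
gripper_force: 12.0
```

It held against 27 N at mid-wing, so it is seated. I'll withdraw and check.

Request:
send_rows(grip=[-1, -1, -1, -1, -1, -1, -1, -1], xyz=[[-0.003, -0.012, 0], [-0.007, -0.027, 0], [-0.007, -0.027, 0.03], [-0.007, -0.027, 0.06], [-0.007, -0.027, 0.09], [0.028, -0.051, 0.091], [0.028, -0.051, 0.091], [0.028, -0.051, 0.091]], yaw=[0, 0, 0, 0, 0, 0, 0, 0])

```text
time_s: 14.87
ee_pos: [509.1, 6.3, 254.3]
ee_rot: [179.9, -0.0, 75.1]
force: [0.1, 0.3, -0.6]
gripper_width: 0.1
gripper_force: 0.0
```

Run:
```python
from h import *
grab('side','side5.png');grab('wrist','wrist5.png')
s=env.state();print(s['time_s'],s['ee_pos'],s['force'])
w4=cv2.imread('pics/wrist4.png');w5=cv2.imread('pics/wrist5.png')
print('diff',np.abs(w4[100:270,150:490].astype(int)-w5[100:270,150:490]).mean())
a=cv2.imread('pics/side5.png')[200:310,250:350]
cv2.imwrite('pics/m5.png',np.hstack([cv2.resize(w5[60:300,150:490],(368,260)),cv2.resize(a,(400,440),interpolation=cv2.INTER_CUBIC)[:260]]))
```

```text
14.9667 [507.22073082   6.93479926 253.38546219] [-1.41083168 -0.28191068 -0.67951785]
diff 24.525438292964246
```

View pics/m5.png

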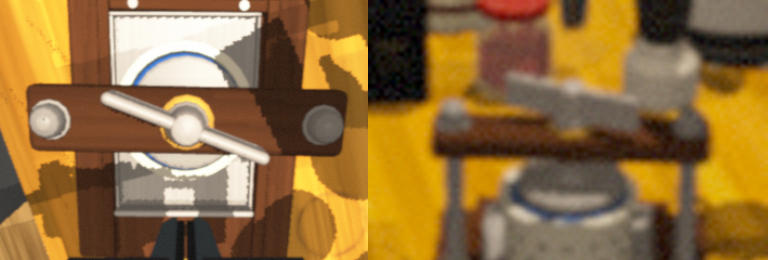

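The wing angle is unchanged (tips at (105,97) and (265,159)), the tray sits against the back stop, and the plate is down in the follower. Handing in.

```bash
python3 -c "
from workcell import env
print(env.job_done())"
```

```text
the job is handed in; nothing more can be done
None
```

I pushed the tray home against the back stop and then tightened the wing screw until it held against 27 N at mid-wing. The plate is down on the follower, I touched nothing else, and the job is handed in.

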